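# Pulse-test a donated mini blender

## Task

Test this second-hand mini blender: first clear its motor base by lifting off the drinking cup with the yellow lip and standing it upright at the open end of the row on the wooden riser, in line with the other two cups and with the same gap. Then push the blending cup, black cap down as it stands, fully down into the motor base's collar with its two lugs in the two slots, and twist it clockwise (seen from above) until its white line points at the orange pulse mark, halfway to the lock, without ever turning it on into the lock click. Finish while still holding it there, because a spring turns it back as soon as it is let go; leave the two cups in the row and the things standing round the work where they are.

Things in the scene. Friction and masses are not known exactly. Their poses are not given: they have to be found in the camera images.
- motor_base: Mini blender's motor base, dark and round, 104 mm across, 88 mm high, fixed. Origin: centre of its underside, z up. The grey collar on top (88 mm across, z 70 to 88 mm) has a hole 53 mm across, bevelled 2 mm at the mouth, and two slots, on the base's +x and -x axes, 15 mm wide, out to a radius of 33.5 mm. Under the 6 mm ledge runs the bayonet track; the cup in it turns only clockwise.
- collar_seat (a point): Point on the motor base's axis, 72 mm above its underside: here lies the blending cup's origin when the cup is fully down, its flange on the collar's top. Marks on the collar's rim: white at the two slots, orange (pulse) 0.70 rad clockwise of them seen from above, red (lock) 1.40 rad clockwise; each occurs twice, half a turn apart.
- pulse_mark (a point): Centre of one orange pulse mark on top of the collar's rim (radius 38 mm), 0.70 rad clockwise of the base's -x slot; the other orange mark lies half a turn away.
- switch_ring (a joint): Angle (rad, 0 to 1.40) of the sprung ring in the collar that the cup's lugs push clockwise. About 0.14 of the twist is free play (it varies by 0.1), then the ring turns with the cup: about 0.56 at the pulse mark. Its spring turns back with 0.08 N m at first, 0.16 N m at pulse. Lock pawls resist from about 0.95 rad of twist; the click is near 1.38 (ring 1.24).
- blending_cup: Clear upside-down blending cup on a black cap, 95 mm high, 0.16 kg, cap down. Origin: centre of the cap's underside, z up. Spigot 48 mm across, z 0 to 16 mm, bevelled below, with a lug on the cup's +x and -x axes (8 mm wide, to radius 31 mm, z 2.5 to 7.5 mm); flange 61 mm across, z 16 to 30; cup 56 mm across above: grip here. White lines (side, top) over each lug; half a turn is the same.
- riser: Low dark wooden display riser, fixed, 92 mm (x) by 250 mm (y), 38 mm high. Origin: centre of its underside; z up, long side along its y axis. The row stands along its middle (x = 0).
- cup_red: Clear hollow drinking cup with a red lip ring, 62 mm across, 72 mm high, 3 mm wall; grip it round its body. Origin: centre of its underside, z up. It and the blue-lipped cup stand on the riser 78 to 82 mm apart centre to centre, one at the riser's middle, the other near its +y end (either may be either); the -y end is free for the third.
- cup_blue: The same cup with a blue lip ring, also standing on the riser. Origin: centre of its underside.
- cup_yellow: The same cup with a yellow lip ring, about 0.07 kg, standing upright on the motor base's collar at the start (its underside 88 mm above the base's). Origin: centre of its underside.
- shaker_glass: Glass shaker with a grey top, 44 mm across, 90 mm high, a bystander. Origin: centre of its underside.
- wood_masher: Turned wooden masher standing on its head, 50 mm across, 128 mm high, a bystander. Origin: centre of its underside.
Things that resemble listed ones, but are neither listed nor needed, are in the scene too. Leave any turquoise look-alike of the cup_yellow alone.

How it is judged:
By the outcome, as a careful person would: the job done as asked, in the order asked, and still so for the second after the job is handed in, while the arm keeps its last pose, push and grip.
It also fails if it takes over 54 s, if anything falls off the work surface, if the arm or the gripper's body presses on something with over 40 N, if the wrist force passes 120 N, or if a joint passes its speed limit or range.

## Robot

A 6-joint arm with a two-finger parallel gripper is mounted at the origin on a cart in front of the work surface, level with it; the furniture and walls round the work are solid. World frame = base frame: x ahead of the robot, y to its left, z up, the work surface at z = 0. Lengths are in m, angles in rad, forces in N, time in s.
With the tool pointing down it reaches from about 0.25 to 0.775 m from the base axis. Payload 8.9 kg.
Tool frame: the origin (TCP) lies on the centre line of the jaws, within the pads' length; the fingertips stand 14 mm ahead of it and the grasp point (between the pads) lies 5 mm behind it (tip_reach is the distance from the TCP to the fingertips, in m); z points along the fingers, y is the line along which they close (so a half turn about z gives the same grasp; the last joint's range is limited). The gripper opens to 85 mm and grips with 20 to 120 N. Pads are 22 mm wide; open, the fingers measure 114 mm over their backs; the gripper's body (76 mm by 85 mm) begins 54 mm behind the grasp point. The pads swing forward as they close: fully open they stand 13 mm farther back than shut.
Start: joints at [1.126, 0.291, -0.153, 1.127, 0, 1.431], TCP at [0.158, 0.501, 0.245] pointing down, gripper open.
Joint ranges: [-2.52, 2.52], [-0.91, 1.74], [-1.3, 1.37], [-1.96, 2.02], [-1.52, 1.47], [-3.14, 3.14]. Speed limits (rad/s): [2.22, 2.22, 2.79, 3.14, 3.14, 3.14].

## Interface

Orientations are given as a rotation vector (axis times angle).
In Python, from station import * gives the robot as it stands.
- The arm moves only by the tool send_rows, never from a script. Its argument "moves" is a list that holds one entry, the list of rows, each a list of 7 numbers: the turn, a rotation vector about the tool's x, y, z in rad, then the shift along the tool's x, y, z in mm, then the finger opening in mm, from 0 to 85.4. A call has 1 to 10 rows; each row is the pose to reach, as a shift and turn from the pose commanded when the call began, along the tool's axes at that moment; what a row does not reach only later rows make up. A row lasts 1/12 s, in which the tool goes at most 41.7 mm and 7.16 degrees, less where a joint would pass 70% of its speed; a pose out of reach is approached as far as the arm can. A call with a gripper value outside its range is refused whole. The fingers move at their own pace and stop on an object; "newtons" is the grip in N (left out, the last holds). Time passes only in rows, so rows that repeat a pose let the fingers close. It gives the time, the measured TCP pose, the force, the opening and the grip force at its end, in the units of the state.
- read_state(): the state, without advancing time (a new reading comes with each control period).
- read_camera(name): name is "scene" or "side" or "wrist"; returns (picture, depth): 480x640x3 uint8, red, green, blue; 480x640 float32, m along the optical axis (not along the pixel's ray), 0 where there is no reading.
- get_calibration(name): a dict with "fov_y" (degrees; the focal length in pixels is half the picture's height over the tangent of half this angle, whatever the lens; pixels are square), "cx", "cy" (the principal point, pixels), "dist" ([k1, k2, p1, p2, k3] as OpenCV has them; the pictures are not rectified), "position" and "orientation" of the camera in the world. Camera axes: x right, y down, z forward; pixel columns grow to the right and rows downward; lengths in m; the calibration is good to about 2 mm. A picture is of the moment at which its call begins: read the wrist's pose just before it. get_calibration takes no time and is no camera call; for the wrist camera it gives the pose at the moment of the call.
- finish_job(): hands the job in; it is judged then, once.
The state is a dict: "time_s": time; "q": joint angles; "joint_velocities": joint speeds; "effort": joint torques, N m; "position": TCP position; "orientation": TCP orientation; "contact_force": force on the tool from outside, world axes, zero at the start; "moment": the same for the moment, N m; "finger_gap": finger opening in m; "finger_force": force on a finger pad.
Only numpy, scipy, OpenCV 4.12 (cv2) and the standard library are available. Lean on these libraries where they do the work, as an engineer would, in place of code of your own. Each camera call takes 0.05 s, during which the arm holds its last target. There are 200 camera calls.

## Working session

There is one attempt and no reset: what is moved stays moved. The work goes in short steps, Python scripts to look and compute and a tool call to move; the robot and the scene stay as the last step left them, time stands still between calls to the robot, and variables do not carry over. Pictures are saved under pics/ and viewed, at most 11 in all, crops included, and the job is handed in when it is done.

Besides the shell and the picture viewer there is one more tool, called after ">>>" as name(argument=value, ...) on one line, values as JSON. send_rows: Moves the arm, as the interface text tells. Its arguments: {"type":"object","properties":{"moves":{"type":"array","items":{"type":"array","items":{"type":"array","items":{"type":"number"}}}},"newtons":{"type":"number"}},"required":["moves"]}

```bash
ls; mkdir -p pics; python3 - <<'E'
from station import *
import cv2, numpy as np
print(read_state())
for n in ("scene","side","wrist"):
    print(n,get_calibration(n))
    p,d=read_camera(n); cv2.imwrite(f"pics/{n}0.png",p[:,:,::-1]); np.save(f"pics/{n}0.npy",d)
E
```

```text
pics
{'time_s': 0.0, 'q': array([ 1.12570468e+00,  2.91309353e-01, -1.54112148e-01,  1.12674915e+00,
       -7.07106192e-06,  1.43148692e+00]), 'joint_velocities': array([ 0.00076093, -0.0011473 ,  0.00138304, -0.00013573, -0.00042526,
        0.0007357 ]), 'effort': array([ 1.28427280e-03, -5.37137640e+01,  3.31373513e+01,  1.58671016e-02,
       -1.92465741e-04, -7.11147749e-06]), 'position': array([0.1578592 , 0.50024778, 0.24472251]), 'orientation': array([-4.78393114e-01, -3.10456042e+00,  2.07022278e-03]), 'contact_force': array([-0.76310123, -0.18817583, -0.12496193]), 'moment': array([ 0.01594684,  0.00516438, -0.0377287 ]), 'finger_force': 0.0, 'finger_gap': 0.0852885682525553}
scene {'fov_y': 57.91090071482985, 'cx': 324.990395163975, 'cy': 236.18004363711782, 'dist': array([-0.01279551,  0.        ,  0.        ,  0.        ,  0.        ]), 'position': array([ 0.08739474, -0.44220854,  0.70660163]), 'orientation': array([-2.18389272,  0.91938857, -0.41481603])}
side {'fov_y': 53.63590788848782, 'cx': 319.9191706024956, 'cy': 240.97107464995352, 'dist': array([-0.02110052,  0.        ,  0.        ,  0.        ,  0.        ]), 'position': array([ 0.17940065, -0.43954566,  0.80319226]), 'orientation': array([-2.33665707,  0.77602003, -0.30561616])}
wrist {'fov_y': 62.90818453053881, 'cx': 320.54576789477187, 'cy': 238.4058532473144, 'dist': array([0.00197287, 0.        , 0.        , 0.        , 0.        ]), 'position': array([0.09330576, 0.52015163, 0.37429008]), 'orientation': array([2.34831713, 1.72289577, 0.2315463 ])}
```

View pics/scene0.png

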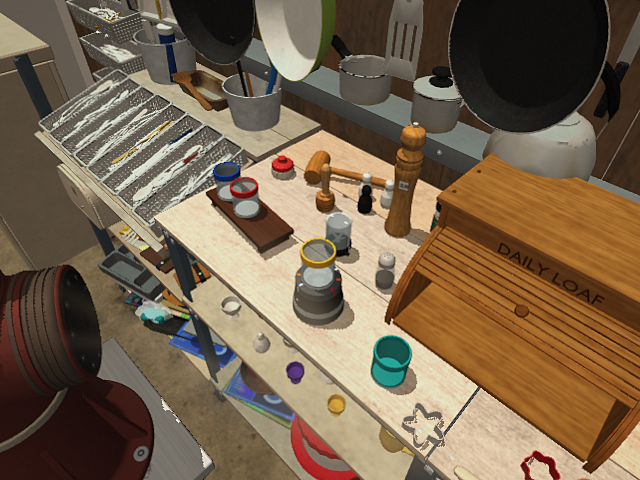

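View pics/side0.png

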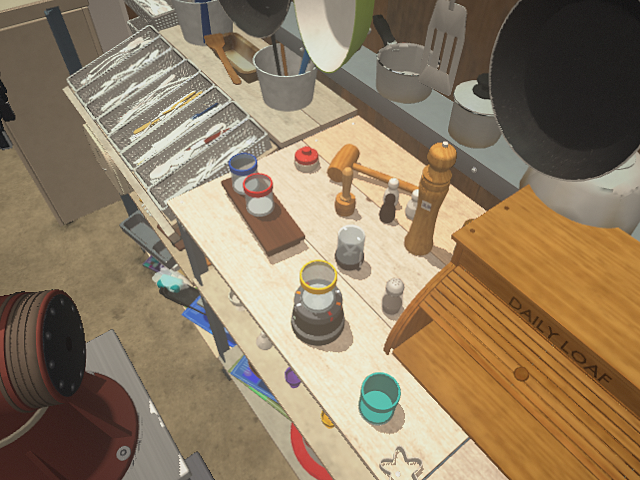

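Scene shows the yellow-lipped cup (318,255) on the motor base (318,295), the clear blending cup (338,232), red (245,190) and blue (227,175) cups on the riser, shaker (385,272), masher (325,190) and the turquoise look-alike (391,360), which is not the target. Side shows the same things.

```bash
cat > h.py <<'E'
from station import *
import cv2, numpy as np
from scipy.spatial.transform import Rotation as R
from scipy.optimize import least_squares
def K(c,h=480):
    f=h/2/np.tan(np.radians(c["fov_y"])/2); return np.array([[f,0,c["cx"]],[0,f,c["cy"]],[0,0,1]])
def cloud(c,d):
    v,u=np.mgrid[0:480,0:640]
    n=cv2.undistortPoints(np.stack([u,v],-1).reshape(-1,1,2).astype(float),K(c),c["dist"]).reshape(480,640,2)
    P=np.dstack([n,np.ones((480,640))])*d[...,None]
    W=P@R.from_rotvec(c["orientation"]).as_matrix().T+c["position"]
    W[d<=0]=np.nan; return W
def proj(c,X):
    Rm=R.from_rotvec(c["orientation"]).as_matrix()
    rv=cv2.Rodrigues(Rm.T)[0]; t=-Rm.T@c["position"]
    return cv2.projectPoints(np.atleast_2d(X).astype(float),rv,t,K(c),c["dist"])[0].reshape(-1,2)
def circ(xy,r=None):
    f=(lambda p:np.hypot(*(xy-p[:2]).T)-(p[2] if r is None else r))
    s=least_squares(f,[*np.nanmedian(xy,0),.03],loss='soft_l1',f_scale=.002); return s.x
def hsv(p): return cv2.cvtColor(p,cv2.COLOR_RGB2HSV)
E
python3 - <<'E'
from h import *
for n in ("scene","side"):
    p=cv2.imread(f"pics/{n}0.png")[:,:,::-1].copy(); c=get_calibration(n); W=cloud(c,np.load(f"pics/{n}0.npy")); H=hsv(p)
    box={"scene":dict(yellow=(295,235,345,275),red=(225,175,262,212),blue=(210,160,243,190)),"side":dict(yellow=(295,255,342,300),red=(240,170,276,200),blue=(225,148,260,178))}[n]
    hue=dict(yellow=(20,32),red=(172,8),blue=(105,125))
    for k,(a,b,e,f) in box.items():
        h=H[b:f,a:e]; lo,hi=hue[k]
        m=((h[...,0]>=lo)&(h[...,0]<=hi) if lo<hi else (h[...,0]>=lo)|(h[...,0]<=hi))&(h[...,1]>120)&(h[...,2]>70)
        w=W[b:f,a:e][m]; w=w[~np.isnan(w[:,2])]
        zt=np.percentile(w[:,2],90); t=w[w[:,2]>zt-.006]
        print(n,k,len(w),len(t),"ztop",zt.round(4),np.percentile(w[:,2],[2,50,98]).round(3),"c",circ(t[:,:2]).round(4))
    # riser
    m=(W[...,2]>.030)&(W[...,2]<.045)&(H[...,2]<120)
    nn,l,s,ce=cv2.connectedComponentsWithStats(m.astype(np.uint8))
    for i in np.argsort(-s[1:,4])[:4]+1:
        w=W[l==i]; r=cv2.minAreaRect(w[:,:2].astype(np.float32)*1000); print(' z~38 comp',s[i],w.mean(0).round(3),r)
    q=lambda u,v:W[v-2:v+3,u-2:u+3].reshape(-1,3)
    pts={"scene":[(338,232),(338,218),(385,258),(325,170),(391,345),(318,300)],"side":[(350,250),(350,232),(394,285),(346,172),(380,382),(318,320)]}[n]
    for u,v in pts: print((u,v),np.nanmedian(q(u,v),0).round(3))
    m=(W[...,2]>.086)&(W[...,2]<.102)&(np.hypot(W[...,0]-np.nanmedian(q(*pts[1])[:,0]),W[...,1]-np.nanmedian(q(*pts[1])[:,1]))<.06)
    w=W[m]; print('top blend',len(w),circ(w[:,:2]).round(4) if len(w)>10 else '')
p=cv2.imread("pics/scene0.png"); q=cv2.imread("pics/side0.png")
cv2.imwrite("pics/crop1.png",np.hstack([cv2.resize(p[190:330,270:370],(400,560),interpolation=3),cv2.resize(q[210:350,275:375],(400,560),interpolation=3)]))
E
```

```text
scene yellow 201 157 ztop 0.1625 [0.003 0.161 0.163] c [ 0.4709 -0.0665  0.0297]
scene red 233 137 ztop 0.1123 [0.072 0.108 0.113] c [0.5346 0.2312 0.0299]
scene blue 160 102 ztop 0.1125 [0.078 0.11  0.114] c [0.5445 0.3094 0.0299]
 z~38 comp [ 206  188   88   62 1832] [0.52  0.188 0.038] ((535.553955078125, 230.936767578125), (252.0583953857422, 92.96109771728516), 83.75894165039062)
 z~38 comp [282  94 117  59 507] [0.999 0.356 0.037] ((999.641357421875, 380.7050476074219), (489.1144104003906, 12.266193389892578), 89.59593963623047)
 z~38 comp [ 97 425  45  55 371] [ 0.058 -0.065  0.038] ((56.265037536621094, -61.03015899658203), (83.78529357910156, 21.274045944213867), 18.791873931884766)
 z~38 comp [294 292  49  26 214] [ 0.454 -0.1    0.039] ((456.0406188964844, -87.61915588378906), (49.97021484375, 95.30477905273438), 52.0411376953125)
(338, 232) [ 0.593 -0.007  0.084]
(338, 218) [0.616 0.016 0.096]
(385, 258) [ 0.6   -0.126  0.088]
(325, 170) [0.698 0.134 0.12 ]
(391, 345) [ 0.475 -0.243  0.047]
(318, 300) [ 0.441 -0.098  0.075]
top blend 403 [0.6098 0.0097 0.0201]
side yellow
[... 374 characters left out ...]
3)
 z~38 comp [254 201  27  21 210] [0.541 0.198 0.038] ((541.4910278320312, 201.55210876464844), (62.164215087890625, 41.7129020690918), 14.114189147949219)
 z~38 comp [  0   9  46  17 209] [0.359 1.519 0.037] ((360.512939453125, 1519.416259765625), (159.9801483154297, 22.51992416381836), 2.0023486614227295)
 z~38 comp [222 181  83  72 182] [0.502 0.182 0.034] ((494.0526123046875, 221.83035278320312), (84.02238464355469, 257.5196838378906), 12.898378372192383)
(350, 250) [ 0.596 -0.007  0.074]
(350, 232) [0.613 0.016 0.095]
(394, 285) [ 0.6   -0.128  0.087]
(346, 172) [0.698 0.137 0.121]
(380, 382) [ 0.473 -0.24   0.041]
(318, 320) [ 0.445 -0.101  0.083]
top blend 501 [0.6102 0.011  0.0201]
```

View pics/crop1.png

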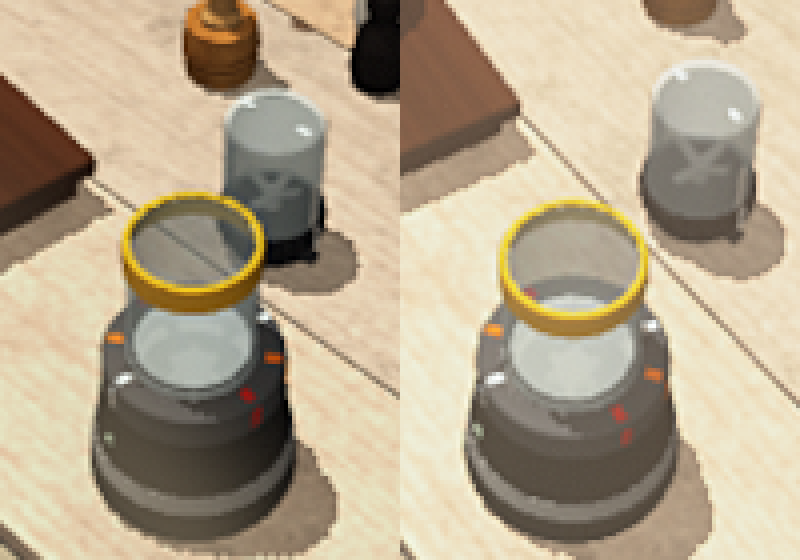

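The crop confirms the yellow-lipped cup on the collar (scene 318,255; the turquoise at 391,360 is the look-alike, wrong colour and on the table), and white/orange/red marks on the collar rim; a blending-cup line/lug faces scene (349,246).

```bash
cat >> h.py <<'E'
def plan(pos,yaw,s=None):
    "shift/turn in tool axes to reach TCP pos, tool down, tool y at yaw (deg)"
    s=s or read_state(); A=R.from_rotvec(s["orientation"])
    y=np.array([np.cos(np.radians(yaw)),np.sin(np.radians(yaw)),0]); z=np.array([0,0,-1.]); x=np.cross(y,z)
    B=R.from_matrix(np.stack([x,y,z],1))
    print("t",round(s["time_s"],2),"pos",s["position"].round(4),"q6",s["q"][5].round(2),"turn",(A.inv()*B).as_rotvec().round(4),"shift mm",(A.inv().apply(np.array(pos)-s["position"])*1000).round(1))
E
python3 -c "
from h import *
plan([.522,.153,.26],-7)"
```

```text
t 0.15 pos [0.1579 0.5004 0.2449] q6 1.43 turn [-9.0000e-04  5.0000e-04  1.3872e+00] shift mm [-451.8 -221.7  -15. ]
```

>>> send_rows(moves=[[[0, 0, 1.387, -452, -222, -15, 85], [0, 0, 1.387, -452, -222, -15, 85], [0, 0, 1.387, -452, -222, -15, 85], [0, 0, 1.387, -452, -222, -15, 85], [0, 0, 1.387, -452, -222, -15, 85], [0, 0, 1.387, -452, -222, -15, 85], [0, 0, 1.387, -452, -222, -15, 85], [0, 0, 1.387, -452, -222, -15, 85], [0, 0, 1.387, -452, -222, -15, 85], [0, 0, 1.387, -452, -222, -15, 85]]])

```text
time_s: 0.98
position: [0.4603, 0.2112, 0.2577]
orientation: [-2.212, -2.231, -0.0]
contact_force: [0.1, 1.6, -0.6]
finger_gap: 0.0848
finger_force: 0.0
```

```bash
python3 -c "
from h import *
plan([.522,.153,.26],-7)"
```

```text
t 0.98 pos [0.4603 0.2112 0.2577] q6 1.85 turn [-0.000e+00 -1.000e-04  1.308e-01] shift mm [-58.7  61.2  -2.3]
```

>>> send_rows(moves=[[[0, 0, 0.13, -52, 54, -2, 85], [0, 0, 0.13, -52, 54, -2, 85], [0, 0, 0.13, -52, 54, -2, 85], [0, 0, 0.13, -52, 54, -2, 85], [0, 0, 0.13, -52, 54, -2, 85]]])

```text
time_s: 1.4
position: [0.5135, 0.1619, 0.2593]
orientation: [-2.345, -2.089, 0.001]
contact_force: [-1.2, -0.3, -0.1]
finger_gap: 0.0849
finger_force: 0.0
```

```bash
python3 - <<'E'
from h import *
s=read_state(); c=get_calibration("wrist"); p,d=read_camera("wrist")
cv2.imwrite("pics/w1.png",p[:,:,::-1]); np.save("pics/w1.npy",d); np.save("pics/w1c.npy",c,allow_pickle=True)
W=cloud(c,d);H=hsv(p)
for k,(lo,hi) in dict(red=(172,6),blue=(105,125),yellow=(20,32)).items():
    m=((H[...,0]>=lo)&(H[...,0]<=hi) if lo<hi else (H[...,0]>=lo)|(H[...,0]<=hi))&(H[...,1]>120)&(H[...,2]>70)&(W[...,2]>.09)&(W[...,2]<.18)
    n,l,st,ce=cv2.connectedComponentsWithStats(m.astype(np.uint8))
    if n<2: continue
    for i in np.argsort(-st[1:,4])[:2]+1:
        w=W[l==i]; 
        if len(w)<40: continue
        zt=np.percentile(w[:,2],90); t=w[w[:,2]>zt-.004]; print(k,st[i],zt.round(4),circ(t[:,:2]).round(4))
plan([.47,-.066,.245],-7)
E
```

```text
red [ 294   71   93   97 1419] 0.1123 [0.5349 0.2321 0.0299]
blue [295   0  98  45 635] 0.1124 [0.5449 0.3101 0.0299]
t 1.45 pos [0.5132 0.1624 0.2595] q6 1.86 turn [-0.001  0.     0.008] shift mm [-231.8  -16.9   14.5]
```

View pics/w1.png

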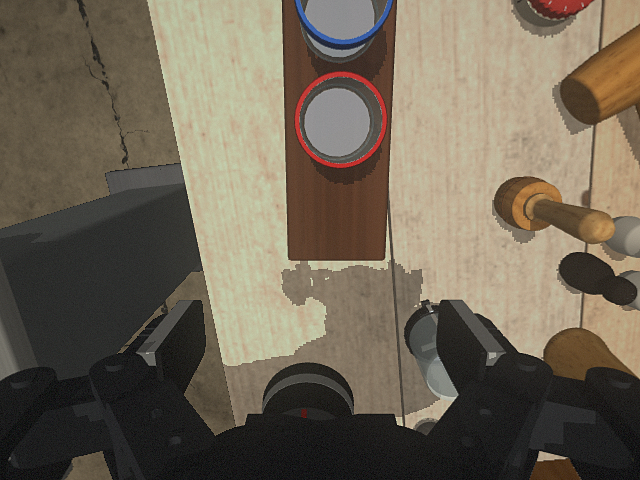

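Wrist view from above the target: red ring (340,120), blue ring (345,15), free riser end (335,230), blending cup partly hidden at (425,350). Moving to the yellow cup.

>>> send_rows(moves=[[[0, 0, 0, -232, -16, 14, 85], [0, 0, 0, -232, -16, 14, 85], [0, 0, 0, -232, -16, 14, 85], [0, 0, 0, -232, -16, 14, 85], [0, 0, 0, -232, -16, 14, 85], [0, 0, 0, -232, -16, 14, 85], [0, 0, 0, -232, -16, 14, 85], [0, 0, 0, -232, -16, 14, 85]]])

```text
time_s: 2.12
position: [0.4709, -0.0667, 0.2458]
orientation: [-2.346, -2.089, -0.0]
contact_force: [0.1, -0.1, -0.2]
finger_gap: 0.0849
finger_force: 0.0
```

```bash
python3 - <<'E'
from h import *
W=cloud(np.load("pics/w1c.npy",allow_pickle=True).item(),np.load("pics/w1.npy"))
m=(abs(W[...,2]-.040)<.006)&(abs(W[...,0]-.53)<.08)&(abs(W[...,1]-.2)<.14)
ys=np.arange(.12,.27,.01);lo=[];hi=[]
for y in ys:
    x=W[...,0][m&(abs(W[...,1]-y)<.003)]; lo.append(np.percentile(x,.5));hi.append(np.percentile(x,99.5))
mid=(np.array(lo)+hi)/2; print(np.polyfit(ys,mid,1),"mid at .154,.232,.31",np.polyval(np.polyfit(ys,mid,1),[.154,.232,.31]).round(4),"w",np.median(np.array(hi)-lo), "ymin",np.nanpercentile(W[...,1][m],.3), "z",np.nanmedian(W[...,2][m]))
c=get_calibration("wrist"); p,d=read_camera("wrist");W=cloud(c,d);H=hsv(p)
cv2.imwrite("pics/w2.png",p[:,:,::-1])
m=(H[...,0]>19)&(H[...,0]<33)&(H[...,1]>120)&(H[...,2]>70)&(W[...,2]>.14)&(W[...,2]<.18)
w=W[m];v,u=np.nonzero(m); print(len(w),u.min() if len(u) else '',u.max() if len(u) else '')
if len(w)>40: print(np.percentile(w[:,2],90),circ(w[w[:,2]>np.percentile(w[:,2],90)-.004][:,:2]))
plan([.4706,-.0660,.123],-7)
E
```

```text
[0.11498402 0.50925331] mid at .154,.232,.31 [0.527  0.5359 0.5449] w 0.09121374531534934 ymin 0.10680493018135866 z 0.039277897947143176
1800 266 376
0.16236373564798312 [ 0.47138457 -0.06695401  0.02973974]
t 2.17 pos [ 0.4712 -0.0659  0.2459] q6 1.39 turn [ 0.0002 -0.0005  0.0076] shift mm [ -0.3  -0.6 122.9]
```

>>> send_rows(moves=[[[0, 0, 0.008, -0.5, 0, 80, 85], [0, 0, 0.008, -0.5, 0, 80, 85], [0, 0, 0.008, -0.5, 0, 122, 85], [0, 0, 0.008, -0.5, 0, 122, 85], [0, 0, 0.008, -0.5, 0, 122, 85], [0, 0, 0.008, -0.5, 0, 122, 58], [0, 0, 0.008, -0.5, 0, 122, 58], [0, 0, 0.008, -0.5, 0, 122, 58], [0, 0, 0.008, -0.5, 0, 122, 58], [0, 0, 0.008, -0.5, 0, 122, 58]]], newtons=25)

```text
time_s: 3.0
position: [0.4733, -0.0674, 0.1263]
orientation: [2.351, 2.079, 0.005]
contact_force: [-0.4, 1.9, 6.3]
finger_gap: 0.0625
finger_force: 25.8
```

>>> send_rows(moves=[[[0, 0, 0, 0, 0, -15, 58], [0, 0, 0, 0, 0, -40, 58], [0, 0, 0, 0, 0, -80, 58], [0, 0, 0, 0, 0, -110, 58], [0, 0, 0, 0, 0, -110, 58], [0, 0, 0, 0, 0, -110, 58]]])

```text
time_s: 3.5
position: [0.4732, -0.0677, 0.237]
orientation: [2.35, 2.077, 0.005]
contact_force: [0.6, 0.4, -1.1]
finger_gap: 0.0614
finger_force: 27.9
```

```bash
cat >> h.py <<'E'
def ring(lo,hi,zlo,zhi,save=None,cam="wrist"):
    c=get_calibration(cam); p,d=read_camera(cam);W=cloud(c,d);H=hsv(p)
    if save: cv2.imwrite(f"pics/{save}.png",p[:,:,::-1])
    m=((H[...,0]>=lo)&(H[...,0]<=hi) if lo<hi else (H[...,0]>=lo)|(H[...,0]<=hi))&(H[...,1]>120)&(H[...,2]>70)&(W[...,2]>zlo)&(W[...,2]<zhi)
    w=W[m]
    if len(w)<40: print("few",len(w)); return
    zt=np.percentile(w[:,2],90); print(len(w),"ztop",zt.round(4),circ(w[w[:,2]>zt-.004][:,:2]).round(4)); return p,W
E
python3 - <<'E'
from h import *
s=read_state(); print(s["finger_gap"],s["finger_force"],s["contact_force"])
ring(19,33,.2,.32,"w3")
plan([.5253,.1541,.2],-7.3)
E
```

```text
0.061400063366147575 27.90877992287278 [ 0.63230822  0.38663584 -1.11498123]
6943 ztop 0.2725 [ 0.4734 -0.0665  0.0293]
t 3.55 pos [ 0.4722 -0.0674  0.2354] q6 1.4 turn [0.0033 0.0005 0.0045] shift mm [226.4  25.4  35.3]
```

>>> send_rows(moves=[[[0, 0, 0.0045, 226, 26, 35, 58], [0, 0, 0.0045, 226, 26, 35, 58], [0, 0, 0.0045, 226, 26, 35, 58], [0, 0, 0.0045, 226, 26, 35, 58], [0, 0, 0.0045, 226, 26, 35, 58], [0, 0, 0.0045, 226, 26, 35, 58], [0, 0, 0.0045, 226, 26, 35, 58], [0, 0, 0.0045, 226, 26, 35, 58], [0, 0, 0.0045, 226, 26, 100, 58], [0, 0, 0.0045, 226, 26, 100, 58]]])

```text
time_s: 4.38
position: [0.5244, 0.1528, 0.132]
orientation: [2.359, 2.074, -0.001]
contact_force: [-1.3, -0.5, -1.2]
finger_gap: 0.0621
finger_force: 27.9
```

```bash
python3 - <<'E'
from h import *
ring(19,33,.14,.25,"w4"); ring(172,6,.09,.13); ring(105,125,.09,.13)
for i in range(3): plan([.5253,.1536,.078],-7.3)
E
```

```text
6861 ztop 0.1674 [0.5247 0.1539 0.0294]
4378 ztop 0.1123 [0.5349 0.2322 0.0297]
few 0
t 4.53 pos [0.5233 0.1525 0.1326] q6 1.85 turn [-0.004   0.0014 -0.0014] shift mm [ 1.4  2.1 54.6]
t 4.53 pos [0.5233 0.1525 0.1326] q6 1.85 turn [-0.004   0.0014 -0.0014] shift mm [ 1.4  2.1 54.6]
t 4.53 pos [0.5233 0.1525 0.1326] q6 1.85 turn [-0.004   0.0014 -0.0014] shift mm [ 1.4  2.1 54.6]
```

>>> send_rows(moves=[[[0, 0, 0, 0, 0.4, 30, 58], [0, 0, 0, 0, 0.4, 48, 58], [0, 0, 0, 0, 0.4, 52, 58], [0, 0, 0, 0, 0.4, 54, 58], [0, 0, 0, 0, 0.4, 55, 58], [0, 0, 0, 0, 0.4, 55, 58]]])

```text
time_s: 5.03
position: [0.5265, 0.1537, 0.0803]
orientation: [2.358, 2.074, 0.003]
contact_force: [-0.8, -0.4, -0.3]
finger_gap: 0.0617
finger_force: 28.0
```

```bash
python3 - <<'E'
from h import *
print(read_state()["contact_force"])
ring(19,33,.09,.25,"w5"); ring(172,6,.09,.13)
E
```

```text
[-0.79830283 -0.35136647 -0.28627728]
6896 ztop 0.1157 [0.5267 0.1548 0.0294]
7015 ztop 0.1123 [0.535  0.2323 0.0297]
```

>>> send_rows(moves=[[[0, 0, 0, -0.6, -1.2, 1.5, 58], [0, 0, 0, -0.6, -1.2, 3, 58], [0, 0, 0, -0.6, -1.2, 3.7, 58], [0, 0, 0, -0.6, -1.2, 3.7, 58]]])

```text
time_s: 5.47
position: [0.5244, 0.1534, 0.0763]
orientation: [2.358, 2.075, 0.001]
contact_force: [-4.7, -1.6, 14.4]
finger_gap: 0.0624
finger_force: 28.9
```

```bash
python3 - <<'E'
from h import *
print(read_state()["contact_force"])
ring(19,33,.09,.25,"w6"); ring(172,6,.09,.13)
E
```

```text
[-4.70597373 -1.55352794 14.42266509]
6864 ztop 0.1118 [0.5246 0.1545 0.0294]
7361 ztop 0.1123 [0.535  0.2322 0.0297]
```

>>> send_rows(moves=[[[0, 0, 0, 0, 0, -0.8, 58], [0, 0, 0, 0, 0, -0.8, 70], [0, 0, 0, 0, 0, -0.8, 85], [0, 0, 0, 0, 0, -0.8, 85], [0, 0, 0, 0, 0, -0.8, 85], [0, 0, 0, 0, 0, -30, 85], [0, 0, 0, 0, 0, -70, 85], [0, 0, 0, 0, 0, -110, 85], [0, 0, 0, 0, 0, -150, 85], [0, 0, 0, 0, 0, -165, 85]]])

```text
time_s: 6.4
position: [0.526, 0.1536, 0.2454]
orientation: [2.356, 2.073, 0.009]
contact_force: [1.1, -0.5, 0.5]
finger_gap: 0.085
finger_force: 0.0
```

```bash
python3 - <<'E'
from h import *
ring(19,33,.09,.13,"w7"); ring(172,6,.09,.13); ring(105,125,.09,.13)
p,d=read_camera("scene"); cv2.imwrite("pics/s2.png",p[:,:,::-1]); np.save("pics/s2.npy",d)
p2,d=read_camera("side"); cv2.imwrite("pics/d2.png",p2[:,:,::-1]); np.save("pics/d2.npy",d)
c=lambda p,x,y:cv2.resize(p[y:y+150,x:x+100,::-1],(400,600),interpolation=3)
cv2.imwrite("pics/crop2.png",np.hstack([c(p,275,190),c(p2,285,215)]))
plan([.5,-.05,.25],-7)
E
```

```text
1434 ztop 0.1124 [0.5242 0.1534 0.0299]
1570 ztop 0.1124 [0.5349 0.2321 0.0298]
504 ztop 0.1124 [0.5449 0.3105 0.0303]
t 6.65 pos [0.5235 0.1532 0.2388] q6 1.85 turn [-0.0017  0.0005 -0.0053] shift mm [-204.5    2.5  -11.1]
```

View pics/crop2.png

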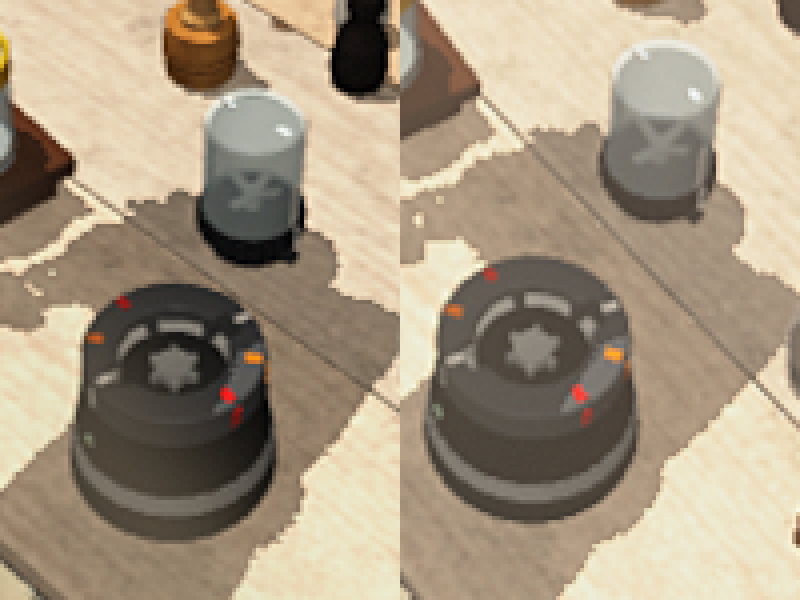

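Crop shows the free collar with white slot marks at (105,378)/(243,318), orange and red clockwise of them, and the blending cup's line/lug at lower right; the yellow cup stands well in the row.

>>> send_rows(moves=[[[0, 0, -0.005, -280, 0, -11, 85], [0, 0, -0.005, -280, 0, -11, 85], [0, 0, -0.005, -280, 0, -11, 85], [0, 0, -0.005, -280, 0, -11, 85], [0, 0, -0.005, -280, 0, -11, 85], [0, 0, -0.005, -280, 0, -11, 85], [0, 0, -0.005, -280, 0, -11, 85], [0, 0, -0.005, -280, 0, -11, 85], [0, 0, -0.005, -280, 0, -11, 85], [0, 0, -0.005, -280, 0, -11, 85]]])

```text
time_s: 7.48
position: [0.4879, -0.1239, 0.2497]
orientation: [-2.352, -2.079, 0.001]
contact_force: [-0.4, -0.2, -0.5]
finger_gap: 0.0849
finger_force: 0.0
```

```bash
python3 - <<'E'
from h import *
s=read_state();c=get_calibration("wrist");p,d=read_camera("wrist");np.savez("pics/w8.npz",p=p,d=d,c=c)
cv2.imwrite("pics/w8.png",p[:,:,::-1]); print(s["position"])
E
```

```text
[ 0.48786242 -0.12387802  0.24974382]
```

View pics/w8.png

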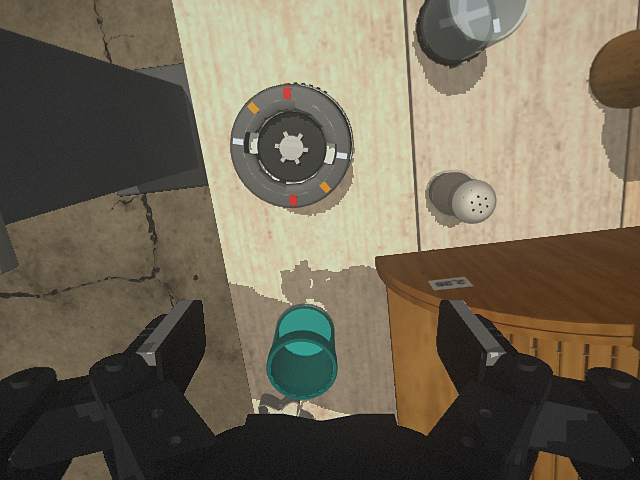

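```bash
python3 - <<'E'
from h import *
z=np.load("pics/w8.npz",allow_pickle=True);p,d,c=z["p"],z["d"],z["c"].item()
W=cloud(c,d);H=hsv(p);roi=np.zeros((480,640),bool);roi[75:215,225:360]=1
m={"or":(H[...,0]>8)&(H[...,0]<25)&(H[...,1]>140)&(H[...,2]>120),"red":((H[...,0]<5)|(H[...,0]>174))&(H[...,1]>140)&(H[...,2]>100),"wh":(H[...,1]<40)&(H[...,2]>170)}
pts={}
for k,mm in m.items():
    n,l,s,ce=cv2.connectedComponentsWithStats((mm&roi).astype(np.uint8))
    for i in range(1,n):
        if s[i,4]>15: w=np.nanmedian(W[l==i],0); print(k,ce[i].round(1),s[i,4],w.round(4))
mm=roi&(W[...,2]>.086)&(W[...,2]<.094)
w=W[mm];print("collar top",len(w),np.median(w[:,2]))
# outer edge of collar: convex hull
h=cv2.convexHull(w[:,:2].astype(np.float32)).reshape(-1,2);print("collar circle",circ(h).round(4),cv2.minEnclosingCircle(h))
# neighbours taller than .1
mm=(W[...,2]>.09)&(W[...,2]<.3);mm[300:]=0;mm&=~roi
n,l,s,ce=cv2.connectedComponentsWithStats(mm.astype(np.uint8))
for i in range(1,n):
    if s[i,4]>150: w=W[l==i];print(s[i],w.min(0).round(3),w.max(0).round(3))
z2=cv2.imread("pics/scene0.png");Ws=cloud(get_calibration("scene"),np.load("pics/scene0.npy"))
for u,v in [(412,130),(405,150),(398,215),(440,205),(480,165)]: print((u,v),Ws[v,u].round(3))
E
```

```text
or [252.9 107.5] 79 [ 0.4504 -0.037   0.0895]
or [324.9 186.6] 67 [ 0.4938 -0.0984  0.0896]
red [286.5  92.9] 77 [ 0.4752 -0.0304  0.0896]
red [292.8 199.7] 66 [ 0.4688 -0.1053  0.0896]
wh [333.3  77.7] 16 [ 5.124e-01 -1.470e-02  4.000e-04]
wh [291.  147.3] 538 [ 0.4721 -0.0676  0.0783]
wh [237.5 141.1] 58 [ 0.4355 -0.0583  0.0894]
wh [253.8 146.2] 89 [ 0.4437 -0.0635  0.0722]
wh [329.3 155.2] 131 [ 0.4998 -0.0773  0.0723]
wh [341.3 155.3] 59 [ 0.5084 -0.0774  0.0896]
collar top 7146 0.08879915585833625
collar circle [ 0.472  -0.0679  0.0438] ((0.47218087315559387, -0.06785105913877487), 0.04424748569726944)
[ 445    0   86   45 2901] [ 0.586 -0.017  0.09 ] [0.639 0.013 0.098]
[ 412  262  228   38 5656] [ 0.552 -0.196  0.09 ] [ 0.728 -0.184  0.148]
(412, 130) [ 0.757 -0.044  0.275]
(405, 150) [ 0.754 -0.037  0.227]
(398, 215) [ 0.747 -0.051  0.065]
(440, 205) [ 0.799 -0.12   0.104]
(480, 165) [ 0.788 -0.183  0.246]
```

Wrist view: collar (291,146) with white slots (237,141)/(341,155), orange (253,108)/(325,187), red (287,93)/(293,200); blending cup at (470,25), shaker (470,200). Base centre (0.472,-0.068), slot axis -14.7°. Now look at the blending cup from above.

>>> send_rows(moves=[[[0, 0, 0, 78, 113, 0, 85], [0, 0, 0, 78, 113, 0, 85], [0, 0, 0, 78, 113, 0, 85], [0, 0, 0, 78, 113, 0, 85], [0, 0, 0, 78, 113, 0, 85], [0, 0, 0, 78, 113, 0, 85], [0, 0, 0, 78, 113, 0, 85]]])

```text
time_s: 8.12
position: [0.6093, -0.06, 0.2506]
orientation: [-2.351, -2.082, 0.001]
contact_force: [-0.8, -0.1, 0.1]
finger_gap: 0.085
finger_force: 0.0
```

```bash
python3 - <<'E'
from h import *
s=read_state();c=get_calibration("wrist");p,d=read_camera("wrist");np.savez("pics/w9.npz",p=p,d=d,c=c)
W=cloud(c,d); print(s["position"],s["q"][5])
m=(W[...,2]>.090)&(W[...,2]<.102)&(np.hypot(W[...,0]-.611,W[...,1]-.01)<.05); w=W[m]; v,u=np.nonzero(m)
h=cv2.convexHull(w[:,:2].astype(np.float32)).reshape(-1,2);print(len(w),np.median(w[:,2]),"circle",circ(h).round(4),cv2.minEnclosingCircle(h),u.min(),u.max(),v.min(),v.max())
cx,cy=(u.min()+u.max())//2,(v.min()+v.max())//2; y0=max(0,cy-75);x0=cx-80
print("crop",x0,y0); cv2.imwrite("pics/crop3.png",cv2.resize(p[y0:y0+150,x0:x0+160,::-1],None,fx=4,fy=4,interpolation=cv2.INTER_CUBIC))
E
```

```text
[ 0.60932121 -0.05999815  0.25062498] 1.4745804472265847
5011 0.0952909042034788 circle [0.6145 0.0114 0.0277] ((0.6144013404846191, 0.011275792494416237), 0.027941079810261726) 277 355 81 162
crop 236 46
```

View pics/crop3.png

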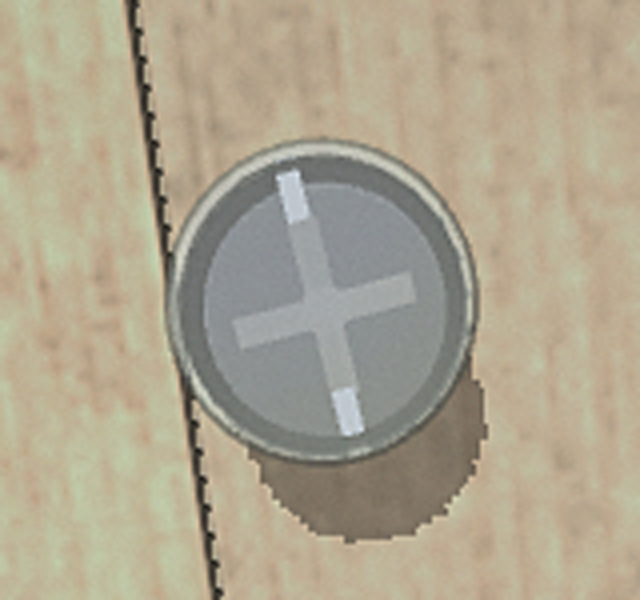

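Crop shows the blending cup's two white top lines at (293,196) and (348,412) in the crop, i.e. wrist pixels (309,95) and (323,149).

```bash
python3 - <<'E'
from h import *
z=np.load("pics/w9.npz",allow_pickle=True);p,d,c=z["p"],z["d"],z["c"].item();W=cloud(c,d);H=hsv(p)
# bright-bluish white within windows
a=[]
for (u0,v0) in [(309,95),(323,149)]:
    win=p[v0-9:v0+10,u0-7:u0+8].astype(int).sum(2); vv,uu=np.nonzero(win>np.percentile(win,85))
    uv=(u0-7+uu.mean(),v0-9+vv.mean()); w=np.nanmedian(W[v0-9+vv,u0-7+uu],0); print(uv,w.round(4),len(uu)); a.append(w)
dd=a[0]-a[1]; ang=np.degrees(np.arctan2(dd[1],dd[0])); print("line axis",ang,"mid",((a[0]+a[1])/2).round(4),np.linalg.norm(dd))
plan([.6144,.0113,.125],ang-90); plan([.6144,.0113,.125],-7)
E
```

```text
(np.float64(308.64102564102564), np.float64(94.35897435897436)) [0.6118 0.0302 0.0959] 39
(np.float64(322.4634146341463), np.float64(148.46341463414635)) [ 0.6169 -0.0071  0.0963] 41
line axis 97.73882141565608 mid [0.6143 0.0115 0.0961] 0.03769243269947818
t 8.17 pos [ 0.6092 -0.0605  0.2509] q6 1.47 turn [-9.000e-04 -1.000e-04 -2.571e-01] shift mm [ 71.9  -3.5 125.9]
t 8.17 pos [ 0.6092 -0.0605  0.2509] q6 1.47 turn [-0.0009  0.0001  0.0002] shift mm [ 71.9  -3.5 125.9]
```

>>> send_rows(moves=[[[0, 0, 0, 72, -3.7, 40, 85], [0, 0, 0, 72, -3.7, 60, 85], [0, 0, 0, 72, -3.7, 60, 85], [0, 0, 0, 72, -3.7, 100, 85], [0, 0, 0, 72, -3.7, 140, 85], [0, 0, 0, 72, -3.7, 170, 85], [0, 0, 0, 72, -3.7, 190, 85], [0, 0, 0, 72, -3.7, 190, 85], [0, 0, 0, 72, -3.7, 190, 85]]])

```text
time_s: 8.92
position: [0.6144, 0.0105, 0.0611]
orientation: [-2.353, -2.08, 0.002]
contact_force: [1.2, 0.1, 0.3]
finger_gap: 0.0851
finger_force: 0.0
```

```bash
python3 -c "
from h import *
plan([.6144,.0113,.060],-7); print(read_state()['contact_force'])"
```

```text
t 8.92 pos [0.6144 0.0105 0.0611] q6 1.59 turn [-0.0017  0.0002 -0.001 ] shift mm [ 0.8 -0.1  1.1]
[1.21699887 0.11052827 0.27575878]
```

>>> send_rows(moves=[[[0, 0, 0, 0.4, 0, 0, 70], [0, 0, 0, 0.4, 0, 0, 52], [0, 0, 0, 0.4, 0, 0, 52], [0, 0, 0, 0.4, 0, 0, 52], [0, 0, 0, 0.4, 0, 0, 52], [0, 0, 0, 0.4, 0, 0, 52], [0, 0, 0, 0.4, 0, -40, 52], [0, 0, 0, 0.4, 0, -80, 52], [0, 0, 0, 0.4, 0, -120, 52], [0, 0, 0, 0.4, 0, -140, 52]]], newtons=60)

```text
time_s: 9.75
position: [0.6173, 0.0113, 0.2073]
orientation: [2.349, 2.078, 0.008]
contact_force: [1.7, -0.3, -1.4]
finger_gap: 0.0549
finger_force: 64.1
```

>>> send_rows(moves=[[[0, 0, 0, 0, 0, 0, 52], [0, 0, 0, 0, 0, 0, 52], [0, 0, 0, 0, 0, 0, 52]]])

```text
time_s: 10.0
position: [0.6148, 0.0115, 0.2004]
orientation: [-2.353, -2.081, 0.001]
contact_force: [-0.1, 0.5, -2.2]
finger_gap: 0.0554
finger_force: 64.1
```

```bash
cat >> h.py <<'E'
def topcup(zlo,zhi,name):
    s=read_state();c=get_calibration("wrist");p,d=read_camera("wrist");W=cloud(c,d)
    cv2.imwrite(f"pics/{name}.png",p[:,:,::-1])
    m=(W[...,2]>zlo)&(W[...,2]<zhi)&(np.hypot(*(W[...,:2]-s["position"][:2]).transpose(2,0,1))<.032);v,u=np.nonzero(m); w=W[m]
    print("pos",s["position"].round(4),"top",len(w),np.median(w[:,2]).round(4))
    zt=np.percentile(w[:,2],70); k=m&(p.min(2)>185)
    n,l,st,ce=cv2.connectedComponentsWithStats(k.astype(np.uint8))
    for i in np.argsort(-st[1:,4])[:6]+1:
        if st[i,4]>8: print(" white",ce[i].round(1),st[i,4],np.nanmedian(W[l==i],0).round(4))
    print("px",u.min(),u.max(),v.min(),v.max()); return p,W,s
E
python3 - <<'E'
from h import *
topcup(.2,.26,"w10"); 
plan([.472,-.0679,.19],60.4)
E
```

```text
pos [0.6148 0.0115 0.2004] top 29784 0.2325
 white [301.8 304.6] 17 [0.6127 0.0337 0.2332]
 white [312.6 321.5] 14 [0.6148 0.0287 0.2334]
px 187 453 246 420
t 10.05 pos [0.6144 0.0116 0.1997] q6 1.59 turn [-0.002  -0.0013 -1.1767] shift mm [ -96.3 -131.6   10. ]
```

>>> send_rows(moves=[[[0, 0, -0.4, -10, -14, 8, 52], [0, 0, -0.8, -96, -131.5, 10, 52], [0, 0, -1.177, -96, -131.5, 10, 52], [0, 0, -1.177, -96, -131.5, 10, 52], [0, 0, -1.177, -96, -131.5, 10, 52], [0, 0, -1.177, -96, -131.5, 10, 52], [0, 0, -1.177, -96, -131.5, 10, 52], [0, 0, -1.177, -96, -131.5, 10, 52], [0, 0, -1.177, -96, -131.5, 10, 52], [0, 0, -1.177, -96, -131.5, 10, 52]]])

```text
time_s: 10.88
position: [0.4721, -0.0675, 0.1896]
orientation: [-0.791, -3.038, -0.0]
contact_force: [-0.8, 0.1, -1.1]
finger_gap: 0.055
finger_force: 64.6
```

>>> send_rows(moves=[[[0, 0, 0, 0, 0, 0, 52], [0, 0, 0, 0, 0, 0, 52], [0, 0, 0, 0, 0, 0, 52]]])

```text
time_s: 11.13
position: [0.4726, -0.0675, 0.1903]
orientation: [-0.805, -3.035, -0.0]
contact_force: [0.5, -0.4, -1.2]
finger_gap: 0.0551
finger_force: 64.6
```

```bash
python3 - <<'E'
from h import *
plan([.472,-.0679,.155],60.4)
c=get_calibration("wrist");p,d=read_camera("wrist");np.savez("pics/w11.npz",p=p,d=d,c=c)
q,_=read_camera("scene"); r,_=read_camera("side")
f=lambda a,x,y,w,h:cv2.resize(a[y:y+h,x:x+w,::-1],(400,300),interpolation=3)
cv2.imwrite("pics/crop4.png",np.vstack([np.hstack([f(p,180,230,280,210),f(q,240,190,160,120)]),np.hstack([f(r,240,200,160,120),f(r,0,0,640,480)])]))
E
```

```text
t 11.13 pos [ 0.4726 -0.0675  0.1903] q6 0.22 turn [-0.0003 -0.0014 -0.0018] shift mm [ 0.3 -0.6 35.3]
```

View pics/crop4.png

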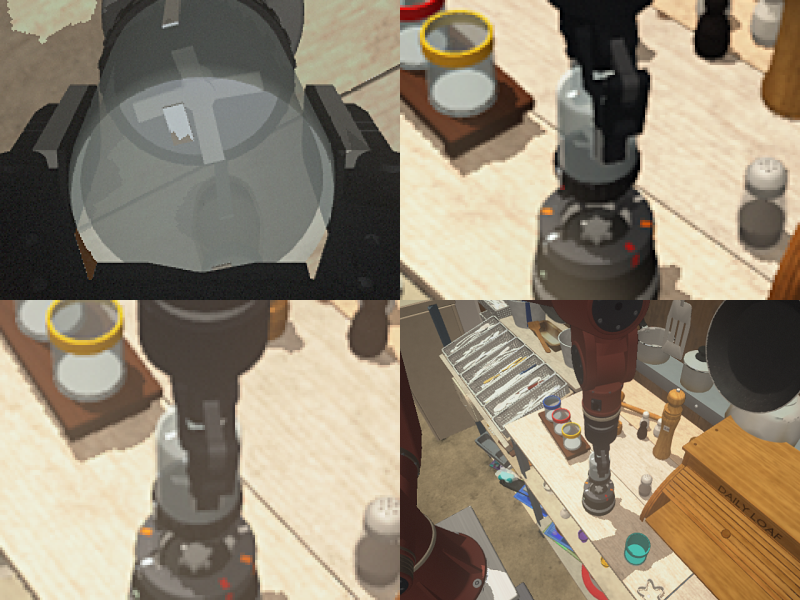

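Crop shows the cup gripped upright over the collar, white top line at wrist px (305,314), side line (300,235); cups in the row intact.

>>> send_rows(moves=[[[0, 0, 0, 0.3, -0.6, 20, 52], [0, 0, 0, 0.3, -0.6, 32, 52], [0, 0, 0, 0.3, -0.6, 38, 52], [0, 0, 0, 0.3, -0.6, 41, 52], [0, 0, 0, 0.3, -0.6, 44, 52], [0, 0, 0, 0.3, -0.6, 46, 52], [0, 0, 0, 0.3, -0.6, 46, 52]]])

```text
time_s: 11.87
position: [0.4729, -0.0681, 0.1453]
orientation: [0.802, 3.037, 0.0]
contact_force: [0.2, 1.2, -2.2]
finger_gap: 0.0551
finger_force: 64.9
```

```bash
python3 - <<'E'
from h import *
s=read_state();print(s["contact_force"],s["moment"]);plan([.472,-.0679,.133],60.4)
z=np.load("pics/w11.npz",allow_pickle=True);c=z["c"].item()
def hit(u,v,zz):
    n=cv2.undistortPoints(np.array([[[u,v]]],float),K(c),c["dist"]).ravel();r=R.from_rotvec(c["orientation"]).apply([*n,1]);return c["position"]+r*(zz-c["position"][2])/r[2]
for zz in (.223,.225): 
    a=hit(304.6,314,zz)-[.4726,-.0675,0];print("top",a,np.degrees(np.arctan2(a[1],a[0])))
for zz in(.15,.16,.17):
    a=hit(300,235,zz)-[.4726,-.0675,0];print("side",zz,np.hypot(a[0],a[1]),np.degrees(np.arctan2(a[1],a[0])))
E
```

```text
[ 0.15656755  1.2146582  -2.19866968] [ 0.09111877 -0.08189719 -0.03158235]
t 11.87 pos [ 0.4729 -0.0681  0.1453] q6 0.22 turn [0.0004 0.0006 0.0002] shift mm [ 0.9 -0.3 12.3]
top [-0.01912395  0.00508245  0.223     ] 165.11689814648506
top [-0.01993983  0.00565421  0.225     ] 164.16860180068667
side 0.15 0.0239629002843075 175.21485033084952
side 0.16 0.02620463609765094 171.63791725306484
side 0.17 0.028532247730325627 168.6343940344412
```

>>> send_rows(moves=[[[0, 0, 0, 0.6, -0.2, 3, 52], [0, 0, 0, 0.6, -0.2, 6, 52], [0, 0, 0, 0.6, -0.2, 8, 52], [0, 0, 0, 0.6, -0.2, 10, 52], [0, 0, 0, 0.6, -0.2, 11.5, 52], [0, 0, 0, 0.6, -0.2, 12.5, 52], [0, 0, 0, 0.6, -0.2, 12.5, 52]]])

```text
time_s: 12.45
position: [0.4729, -0.0679, 0.1348]
orientation: [0.801, 3.035, 0.001]
contact_force: [-6.3, 5.5, 32.1]
finger_gap: 0.0553
finger_force: 67.3
```

```bash
python3 - <<'E'
from h import *
s=read_state();print(s["contact_force"],s["moment"]);plan([.472,-.0679,.133],60.4)
E
```

```text
[-6.3431597   5.51503418 32.1038346 ] [ 1.60157877  1.24102227 -0.11341546]
t 12.45 pos [ 0.4729 -0.0679  0.1348] q6 0.22 turn [0.0013 0.0027 0.0005] shift mm [ 0.8 -0.5  1.8]
```

>>> send_rows(moves=[[[0, 0, 0, 0.3, -0.3, -0.4, 52], [0, 0, 0.05, 0.3, -0.3, -0.4, 52], [0, 0, 0.1, 0.3, -0.3, -0.4, 52], [0, 0, 0.15, 0.3, -0.3, -0.4, 52], [0, 0, 0.2, 0.3, -0.3, -0.4, 52], [0, 0, 0.25, 0.3, -0.3, -0.4, 52], [0, 0, 0.25, 0.3, -0.3, -0.4, 52]]])

```text
time_s: 13.03
position: [0.473, -0.0681, 0.135]
orientation: [1.177, 2.909, 0.002]
contact_force: [-1.8, 5.7, 24.9]
finger_gap: 0.0547
finger_force: 66.0
```

```bash
python3 - <<'E'
from h import *
s=read_state();print(s["contact_force"],s["moment"]);plan([.472,-.0679,.133],60.4-40.1)
c=get_calibration("wrist");p,d=read_camera("wrist");np.savez("pics/w12.npz",p=p,d=d,c=c)
q,_=read_camera("scene"); r,_=read_camera("side")
f=lambda a,x,y,w,h:cv2.resize(a[y:y+h,x:x+w,::-1],(400,300),interpolation=3)
cv2.imwrite("pics/crop5.png",np.vstack([np.hstack([f(p,180,200,280,210),f(q,270,230,100,75)]),np.hstack([f(r,270,240,100,75),f(p,0,0,640,480)])]))
E
```

```text
[-1.79249156  5.71048871 24.85392231] [ 1.41730358  0.38009439 -0.06623449]
t 13.03 pos [ 0.473  -0.0681  0.135 ] q6 0.47 turn [0.003  0.0024 0.4477] shift mm [ 0.9 -0.6  2. ]
```

View pics/crop5.png

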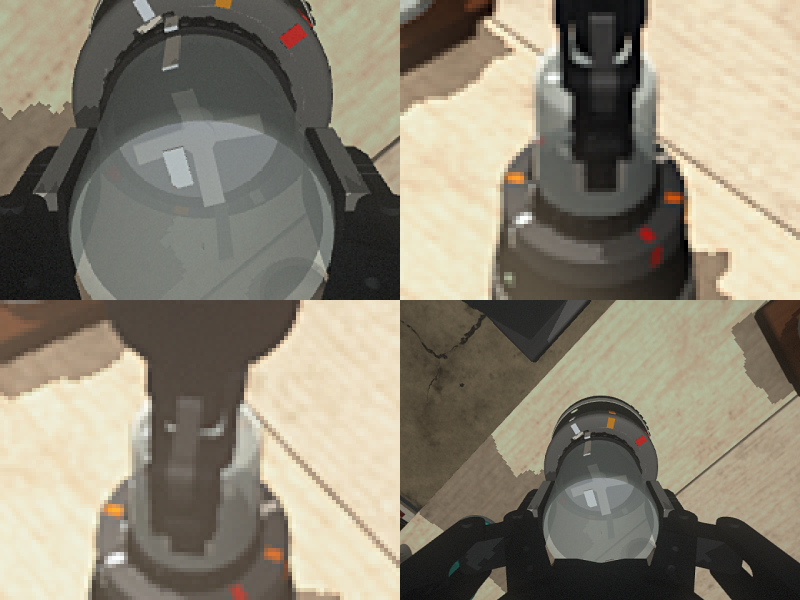

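Wrist crop shows the cup's side line at (170,45) having turned past the white slot mark (145,10) toward the orange (223,3) and red (293,36). Continue twisting.

>>> send_rows(moves=[[[0, 0, 0.06, 0.4, -0.3, 0, 52], [0, 0, 0.12, 0.4, -0.3, 0, 52], [0, 0, 0.18, 0.4, -0.3, 0, 52], [0, 0, 0.24, 0.4, -0.3, 0, 52], [0, 0, 0.3, 0.4, -0.3, 0, 52], [0, 0, 0.36, 0.4, -0.3, 0, 52], [0, 0, 0.4, 0.4, -0.3, 0, 52], [0, 0, 0.4, 0.4, -0.3, 0, 52], [0, 0, 0.4, 0.4, -0.3, 0, 52]]])

```text
time_s: 13.93
position: [0.4735, -0.0678, 0.1352]
orientation: [1.727, 2.619, 0.006]
contact_force: [-0.4, 7.2, 23.9]
finger_gap: 0.0548
finger_force: 65.2
```

```bash
python3 - <<'E'
from h import *
s=read_state();print(s["contact_force"],s["moment"]);plan([.472,-.0679,.133],60.4-40.1)
c=get_calibration("wrist");p,d=read_camera("wrist");np.savez("pics/w13.npz",p=p,d=d,c=c);W=cloud(c,d)
for lo in (.16,.165,.17):
    print(lo,((W[...,2]>lo)&(W[...,2]<lo+.005)&(np.hypot(W[...,0]-.472,W[...,1]+.068)<.03)).sum())
k=(np.hypot(W[...,0]-.472,W[...,1]+.068)<.026)&(W[...,2]>.155)&(W[...,2]<.18); print("top z",np.nanmedian(W[...,2][k]))
H=hsv(p)
o=(H[...,0]>8)&(H[...,0]<25)&(H[...,1]>140)&(H[...,2]>110)&(W[...,2]>.08)&(W[...,2]<.095)
ww=W[o];a=np.median(ww,0)-[.472,-.0679,0];v,u=np.nonzero(o);print("orange",len(ww),u.mean(),v.mean(),a,np.degrees(np.arctan2(a[1],a[0])))
cv2.imwrite("pics/crop6.png",cv2.resize(p[180:360,200:440,::-1],(800,600),interpolation=cv2.INTER_CUBIC))
E
```

```text
[-0.40726625  7.17135531 23.91204625] [ 1.90137784 -0.59211009  0.09202304]
t 13.93 pos [ 0.4735 -0.0678  0.1352] q6 0.87 turn [0.0056 0.0018 0.0506] shift mm [ 0.5 -1.4  2.2]
0.16 2619
0.165 20729
0.17 32
top z 0.16782731952405627
orange 216 300.5462962962963 194.83333333333334 [-0.02192903  0.03154108  0.08941945] 124.80906967211098
```

View pics/crop6.png

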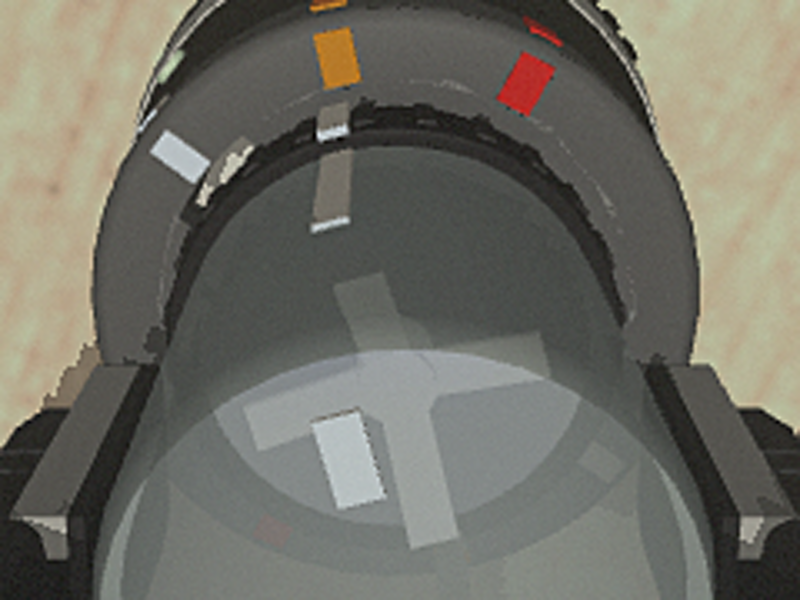

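The crop shows the cup's side line (333,125) just short of the orange mark (337,58), both nearly radial; the red mark is far at (527,82).

```bash
python3 - <<'E'
from h import *
z=np.load("pics/w13.npz",allow_pickle=True);c=z["c"].item()
def hit(u,v,zz):
    n=cv2.undistortPoints(np.array([[[u,v]]],float),K(c),c["dist"]).ravel();r=R.from_rotvec(c["orientation"]).apply([*n,1]);return (c["position"]+r*(zz-c["position"][2])/r[2])[:2]
for nm,u,v,zz in [("orange",301,197.2,.0888),("white",253.7,226.7,.0888),("red",358,205,.0888),("flange top",299.9,219,.102),("top line",304.4,318,.167)]:
    a=hit(u,v,zz)
    for C in ([.472,-.0679],[.4725,-.0675]):
        b=a-C; print(nm,C,np.hypot(*b).round(4),np.degrees(np.arctan2(b[1],b[0])).round(1))
E
```

```text
orange [0.472, -0.0679] 0.0376 124.9
orange [0.4725, -0.0675] 0.0375 125.8
white [0.472, -0.0679] 0.0375 165.3
white [0.4725, -0.0675] 0.0379 166.0
red [0.472, -0.0679] 0.0379 84.4
red [0.4725, -0.0675] 0.0374 85.1
flange top [0.472, -0.0679] 0.0307 127.5
flange top [0.4725, -0.0675] 0.0306 128.7
top line [0.472, -0.0679] 0.0171 125.0
top line [0.4725, -0.0675] 0.0171 127.2
```

>>> send_rows(moves=[[[0, 0, 0.025, 0, 0, 0, 52], [0, 0, 0.045, 0, 0, 0, 52], [0, 0, 0.045, 0, 0, 0, 52], [0, 0, 0.045, 0, 0, 0, 52], [0, 0, 0.045, 0, 0, 0, 52], [0, 0, 0.045, 0, 0, 0, 52]]])

```text
time_s: 14.48
position: [0.4736, -0.0677, 0.1353]
orientation: [1.784, 2.58, 0.006]
contact_force: [0.1, 7.5, 24.5]
finger_gap: 0.055
finger_force: 65.2
```

```bash
python3 - <<'E'
from h import *
s=read_state();print(s["contact_force"],s["moment"],s["finger_force"]);plan([.472,-.0679,.133],60.4-40.1)
c=get_calibration("wrist");p,d=read_camera("wrist");W=cloud(c,d)
ring(19,33,.09,.13,cam="scene")
cv2.imwrite("pics/crop7.png",cv2.resize(p[180:360,200:440,::-1],(800,600),interpolation=cv2.INTER_CUBIC))
np.savez("pics/w14.npz",p=p,d=d,c=c)
E
```

```text
[ 0.14513041  7.47862652 24.50795145] [ 1.99909007 -0.71758118  0.33594511] 65.18078327178955
t 14.48 pos [ 0.4736 -0.0677  0.1353] q6 0.91 turn [0.0059 0.0016 0.0063] shift mm [ 0.4 -1.6  2.3]
207 ztop 0.1122 [0.5239 0.1528 0.0298]
```

View pics/crop7.png

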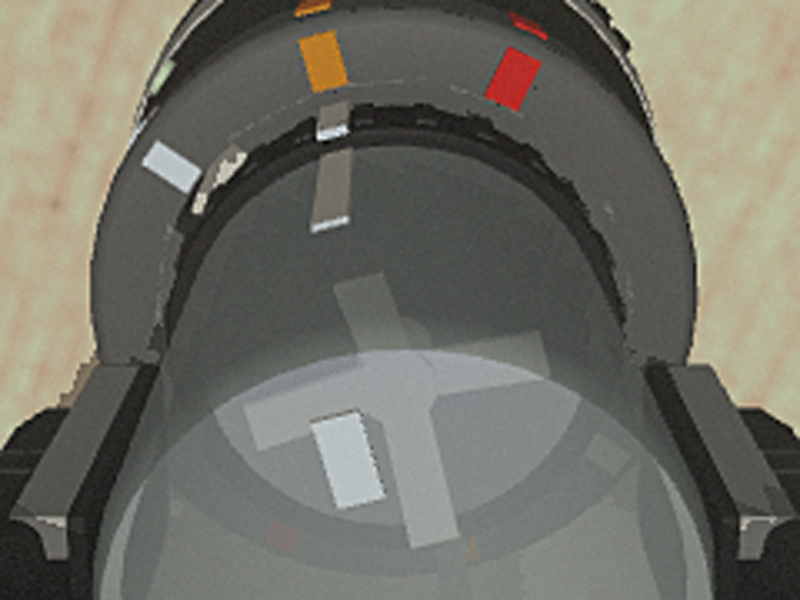

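The crop shows the side line (333,120) now radially in line with the orange mark (323,62), red well beyond (513,78). Numeric check.

```bash
python3 - <<'E'
from h import *
z=np.load("pics/w14.npz",allow_pickle=True);c=z["c"].item();p=z["p"];W=cloud(c,z["d"])
def hit(u,v,zz):
    n=cv2.undistortPoints(np.array([[[u,v]]],float),K(c),c["dist"]).ravel();r=R.from_rotvec(c["orientation"]).apply([*n,1]);return (c["position"]+r*(zz-c["position"][2])/r[2])[:2]
h={}
for nm,u,v,zz in [("orange",296.9,198.6,.0888),("white",251.5,230,.0888),("red",354,203.4,.0888),("flange",299.9,219,.102),("top",304.4,318,.167)]: h[nm]=hit(u,v,zz)
for C in ([.472,-.0679],[.4725,-.0675]): print(C,{k:(np.hypot(*(a-C)).round(4),np.degrees(np.arctan2(*(a-C)[::-1])).round(1)) for k,a in h.items()})
# flange centre from image: points at z .097-.106
m=(W[...,2]>.098)&(W[...,2]<.105)&(np.hypot(W[...,0]-.472,W[...,1]+.068)<.036);w=W[m];print(len(w),np.median(w[:,2]))
if len(w)>30: print("flange circle",circ(cv2.convexHull(w[:,:2].astype(np.float32)).reshape(-1,2),.0305)[:2])
E
```

```text
[0.472, -0.0679] {'orange': (np.float64(0.0374), np.float64(124.9)), 'white': (np.float64(0.0373), np.float64(165.3)), 'red': (np.float64(0.0379), np.float64(84.5)), 'flange': (np.float64(0.0307), np.float64(124.5)), 'top': (np.float64(0.0172), np.float64(121.7))}
[0.4725, -0.0675] {'orange': (np.float64(0.0374), np.float64(125.9)), 'white': (np.float64(0.0377), np.float64(166.1)), 'red': (np.float64(0.0375), np.float64(85.2)), 'flange': (np.float64(0.0307), np.float64(125.7)), 'top': (np.float64(0.0171), np.float64(123.9))}
1578 0.10270466354427896
flange circle [ 0.47184267 -0.06652408]
```

```bash
python3 -c "
from station import *
print(finish_job())"
```

```text
the job is handed in; nothing more can be done
None
```

I handed the job in at 14.5 s: the yellow-lipped cup stands in line at the open end of the riser with the same gap (78 to 79 mm), and the blending cup is fully down in the collar. It is twisted so its white line is within about 1° of the orange pulse mark, well short of the lock click, and still held there. I didn't re-measure the red and blue cups or the bystanders at the very end.

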